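# Tighten the fan press to its slip torque

## Robot

A 7-joint arm with a two-finger parallel gripper is mounted at the origin on the work surface. World frame = base frame: x ahead of the robot, y to its left, z up, the work surface at z = 0. Lengths are in m, angles in degrees, forces in N, time in s.
With the tool pointing down it reaches from about 0.425 to 0.875 m from the base axis. Payload 4.7 kg.
Tool frame: the origin (TCP) lies between the finger pads; the fingertips stand 19 mm ahead of it and the grasp point (between the pads) is the TCP; x points along the fingers, z is the direction in which the jaws open and shut, and the axes are right-handed (so a half turn about x gives the same grasp; the last joint's range is limited). The gripper opens to 87 mm and grips with 3 to 60 N. Pads are 19 mm wide; open, the fingers measure 117 mm over their backs; the gripper's body (75 mm by 190 mm) begins 51 mm behind the grasp point.
Start: joints at [72.886, 18.392, -4.016, 83.108, 1.295, 78.541, -3.26], TCP at [0.2, -0.618, 0.242] pointing down, gripper open.
Joint ranges: [-163.93, 163.93], [-17.29, 119.83], [-79.2, 71.16], [3.27, 140.29], [-89.18, 269.18], [5.43, 117.66], [-154.24, 154.24]. Speed limits (degrees/s): [147.25, 147.25, 180, 180, 180, 180, 180].

## Interface

Orientations are given as [roll, pitch, yaw] about the fixed x, y, z axes, in that order (R = Rz(yaw) Ry(pitch) Rx(roll)).
In Python, from cell import monitor, read_camera, camera_model, env, regions_of gives the robot as it stands. The module is installed in compiled form; this text tells all that it offers.
- The arm moves only by the tool step_arm, never from a script. Its argument "deltas" is a list of rows, each a list of 5 numbers: the gripper's target within -1 to 1 (fully open at 1, half-way at 0, shut at -1), then the shift along the tool's x, y, z in m, then the turn about the tool's x in degrees. A call has 1 to 12 rows; each row is the pose to reach, as a shift and turn from the pose commanded when the call began, along the tool's axes at that moment; what a row does not reach only later rows make up. A row lasts 1/8 s, in which the tool goes at most 62.5 mm and 10.7 degrees, less where a joint would pass 70% of its speed; a pose out of reach is approached as far as the arm can. A call with a gripper value outside its range is refused whole. The fingers move at their own pace and stop on an object; "newtons" is the grip in N (left out, the last holds). Time passes only in rows, so rows that repeat a pose let the fingers close. It gives the time, the measured TCP pose, the force and the opening at its end, in the units of the state.
- monitor.get_obs(): the state, without advancing time (a new reading comes with each control period).
- read_camera(name): name is "scene" or "top"; returns (picture, depth): 400x640x3 uint8, red, green, blue; 400x640 float32, m along the optical axis (not along the pixel's ray), 0 where there is no reading.
- camera_model(name): a dict with "fx", "fy", "cx", "cy" (pixels), "k1" (the pictures are not rectified: a ray, as slopes to the right and down, at radius r is drawn at 1 + k1 r^2 times it, then the intrinsics apply), "xyz" and "attitude" of the camera in the world. Camera axes: x right, y down, z forward; pixel columns grow to the right and rows downward; lengths in m; the calibration is good to about 2 mm. A picture is of the moment at which its call begins. camera_model takes no time and is no camera call.
- env.sign_off(): hands the job in, once; it reports no verdict.
Trained networks look in the newest picture that a camera, given by its name, has taken for a name from the list of things; names that differ only in an ending like _2 or _b are one class to them, and where a whole thing is asked for, a point or a joint stands for the part that bears it (a point fixed in the world has none). Each returns a list of dicts, best first, with "p" (0 to 1); they miss things now and then, are a little off and sometimes report something else, mostly with a low value. They report only what shows in the picture. A call takes as long as a camera call.
- regions_of(camera, thing): "pixels" (400x640 bool, what is visible of it) and "pixel" ([column, row] in pixels, amid what is visible of it).
The state is a dict: "time_s": time; "qpos": joint angles; "joint_velocities": joint speeds; "effort": joint torques, N m; "tool_pos": TCP position; "tool_rot": TCP orientation; "force": force on the tool from outside, world axes, zero at the start; "wrist_torque": the same for the moment, N m; "grip_width": finger opening in m.
Only numpy, scipy, OpenCV 4.12 (cv2) and the standard library are available. Lean on these libraries where they do the work, as an engineer would, in place of code of your own. Each camera call takes 0.05 s, during which the arm holds its last target. There are 200 camera calls.

## Task

One of the two small screw presses has a folded bamboo fan frame clamped in it for gluing. Turn that press's T-shaped ratchet knob clockwise (seen from above) until it is tight and the knob slips at its set torque, let it slip on by about 20 degrees, then let go without turning it back. Do not turn the knob of the other, empty press.

Things in the scene. Friction and masses are not known exactly. Their poses are not given: they have to be found in the camera images.
- press_knob (a point): Mid-height centre of the black knob bar (52 long along x, 16 wide along y, 30 tall; top 128 above table), on its upright axis, on the press holding a closed bamboo fan frame (210 x 30 x 24). Below: hub dia 20 x 15 high, collar dia 30, aluminium bridge 36 x 120 (top 76 above table) on two posts, wood base 110 x 120. Fixed to the table; knob height constant. Sizes in mm.
- press_screw (a joint): That press's screw (steel collar with pointer under the knob), rad, grows clockwise from above. Starts at 0 to 0.4, stops at 1.0 with the rubber foot tight on the fan frame. The knob drives it; drag about 0.04 N m; it stays where left. Turning the knob anticlockwise loosens it.
- press_clutch (a joint): How far that knob has slipped clockwise past its screw, rad; 0 at the start and while the screw turns. Grows only once the screw is at its stop: the clutch then slips smoothly at about 0.15 N m. Tightening plus slip is at most about 1.4 rad, one grasp.
- spare_screw (a joint): Screw of the other press, alike but empty (no fan frame in it), rad; 0 at the start. Its knob must be left alone.

How it is judged:
By the outcome, as a careful person would: the job done as asked, in the order asked, and still so for the second after the job is handed in, with the robot touching nothing.
It also fails if it takes over 30 s, if anything falls off the work surface, if the arm or the gripper's body presses on something with over 40 N, if the wrist force passes 120 N, or if a joint passes its speed limit or range.

## Working session

There is one attempt and no reset: what is moved stays moved. The work goes in short steps, Python scripts to look and compute and a tool call to move; the robot and the scene stay as the last step left them, time stands still between calls to the robot, and variables do not carry over. Pictures are saved under pics/ and viewed, about 8 in all and at most 12, crops included, and the job is handed in when it is done.

Besides the shell and the picture viewer there is one more tool, called after ">>>" as name(argument=value, ...) on one line, values as JSON. step_arm: Moves the arm, as the interface text tells. Its arguments: {"type":"object","properties":{"deltas":{"type":"array"},"newtons":{"type":"number"}},"required":["deltas"]}

```bash
mkdir -p pics
cat > h.py <<'E'
import numpy as np, cv2
from scipy.spatial.transform import Rotation as R
from cell import monitor, read_camera, camera_model, env, regions_of
def cloud(cam, d):
    m=camera_model(cam)
    K=np.array([[m['fx'],0,m['cx']],[0,m['fy'],m['cy']],[0,0,1.]])
    v,u=np.mgrid[:400,:640].astype(np.float32)
    p=cv2.undistortPoints(np.stack([u.ravel(),v.ravel()],1)[:,None],K,np.array([m['k1'],0,0,0,0.]))[:,0].reshape(400,640,2)
    P=np.dstack([p*d[...,None],d])
    return P@R.from_euler('xyz',m['attitude'],degrees=True).as_matrix().T+np.array(m['xyz'])
E
python3 - <<'E'
from h import *
print(camera_model('top'),camera_model('scene'))
print(monitor.get_obs())
for c in ('scene','top'):
    im,d=read_camera(c); cv2.imwrite(f'pics/{c}0.png',im[...,::-1]); C=cloud(c,d)
    for t in ('press_knob','press_screw','spare_screw'):
        for r in regions_of(c,t):
            m=r['pixels']&(d>0); q=C[m]
            print(c,t,round(r['p'],2),np.round(r['pixel']),m.sum(),np.median(q,0).round(3) if len(q) else '', np.percentile(q,[2,98],axis=0).round(3).tolist() if len(q) else '')
E
```

```text
{'fx': 438.7458707310905, 'fy': 438.7458707310905, 'cx': 315.75707034546156, 'cy': 202.14311253571606, 'k1': -0.07126750209691357, 'xyz': array([ 0.43160357, -0.0068053 ,  1.03590331]), 'attitude': array([-174.29918758,   -0.49648696,  -89.06992149])} {'fx': 424.9936820138409, 'fy': 424.9936820138409, 'cx': 326.16767818678267, 'cy': 203.2702320303442, 'k1': -0.06297050925359345, 'xyz': array([0.90542275, 0.494211  , 0.72769454]), 'attitude': array([-132.82778659,    0.41187964,  140.26026572])}
{'time_s': 0.0, 'qpos': array([72.88622071, 18.43975447, -4.01581984, 83.17431526,  1.2961156 ,
       78.54280011, -3.26067135]), 'joint_velocities': array([ 0.01948059,  0.02841125, -0.02441689, -0.00532434, -0.00898467,
       -0.06441848, -0.01784549]), 'effort': array([-5.96306927e-04, -4.91287279e+01, -4.04296154e-01, -3.12527132e+01,
       -6.40406460e-02,  4.37662506e-02,  1.70614076e-04]), 'tool_pos': array([ 0.19980296, -0.61797704,  0.24045881]), 'tool_rot': array([-176.49222631,   89.88823023,  111.43111462]), 'force': array([-0.04160571,  0.17066777, -0.48328152]), 'wrist_torque': array([-0.01619425, -0.0043724 ,  0.0542674 ]), 'grip_width': 0.08712004111420991}
scene press_knob 0.79 [272. 158.] 306 [ 0.482 -0.22   0.116] [[0.432, -0.319, 0.013], [0.504, -0.216, 0.13]]
scene press_screw 0.84 [273. 159.] 321 [ 0.483 -0.219  0.113] [[0.457, -0.233, 0.08], [0.504, -0.213, 0.13]]
scene spare_screw 0.59 [377. 280.] 439 [0.545 0.191 0.123] [[0.518, 0.178, 0.079], [0.565, 0.198, 0.13]]
top press_knob 0.66 [415. 224.] 241 [ 0.477 -0.222  0.127] [[0.453, -0.233, 0.089], [0.499, -0.217, 0.132]]
top press_screw 0.54 [416. 223.] 289 [ 0.476 -0.221  0.127] [[0.453, -0.233, 0.08], [0.5, -0.213, 0.132]]
top spare_screw 0.63 [222. 193.] 274 [0.539 0.181 0.127] [[0.515, 0.173, 0.077], [0.563, 0.194, 0.131]]
```

Run:
```python
from h import *
import cv2
a=cv2.imread('pics/scene0.png');b=cv2.imread('pics/top0.png')
cv2.imwrite('pics/both0.png',np.vstack([a[60:360],b[80:380]]))
```

```text
(no output)
```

View pics/both0.png

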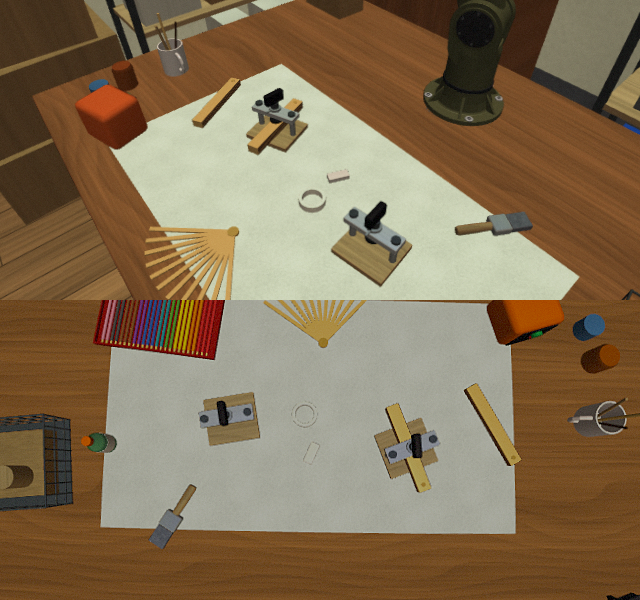

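The top-view detection at (415, 224) is the press with the bamboo frame; the one at (222, 193) is empty. Next I'll fit the bar's centre and direction.

```bash
cat >> h.py <<'E'
def knob(cam='top'):
    im,d=read_camera(cam); C=cloud(cam,d)
    near=np.hypot(C[...,0]-.477,C[...,1]+.224)<.04
    m=near&(C[...,2]>.118)&(C[...,2]<.14)&(d>0)&(im.max(2)<70)
    q=C[m]; (c,s,a)=cv2.minAreaRect((q[:,:2]*1000).astype(np.float32))
    w=np.cov(q[:,:2].T); e,V=np.linalg.eigh(w); v=V[:,1]
    return im,C,d,m.sum(),np.round(c,1),np.round(s,1),np.degrees(np.arctan2(v[1],v[0]))%180,q.mean(0).round(4),q[:,2].max()
E
python3 - <<'E'
from h import *
for c in('top','scene'):
    r=knob(c); print(c,r[3:])
    im,C,d=r[:3]
    n=np.hypot(C[...,0]-.477,C[...,1]+.224)<.07
    for lo,hi in((.07,.08),(.08,.09),(.09,.1)):
        m=n&(C[...,2]>lo)&(C[...,2]<hi)&(d>0); q=C[m]; 
        (cc,s,a)=cv2.minAreaRect((q[:,:2]*1000).astype(np.float32)); w,V=np.linalg.eigh(np.cov(q[:,:2].T))
        print(lo,m.sum(),np.round(cc),np.round(s),np.degrees(np.arctan2(V[1,1],V[0,1]))%180)
o=monitor.get_obs();Rt=R.from_euler('xyz',o['tool_rot'],degrees=True).as_matrix();print(Rt.round(3),o['time_s'])
im=read_camera('top')[0][160:290,350:480]
cv2.imwrite('pics/k.png',cv2.resize(im[...,::-1],None,fx=4,fy=4))
E
```

```text
top (np.int64(186), array([ 477.3, -225.8]), array([48.2, 16. ]), np.float64(3.261956996424516), array([ 0.477 , -0.2248,  0.1275]), np.float64(0.1326252379270768))
0.07 564 [ 477. -227.] [ 36. 121.] 110.73197903906953
0.08 152 [ 481. -225.] [ 42. 114.] 111.25197649901955
0.09 12 [ 477. -218.] [15.  4.] 1.312165445896511
scene (np.int64(129), array([ 480. , -223.1]), array([49.7, 15.8]), np.float64(1.0264427870232566), array([ 0.481 , -0.2219,  0.1254]), np.float64(0.13041307403884994))
0.07 339 [ 481. -224.] [ 42. 121.] 115.8037616978759
0.08 122 [ 483. -223.] [ 38. 113.] 112.31670447823213
0.09 28 [ 477. -220.] [ 8. 33.] 173.8408197051388
[[-0.     0.951  0.308]
 [-0.     0.308 -0.951]
 [-1.    -0.     0.   ]] 0.5
```

View pics/k.png

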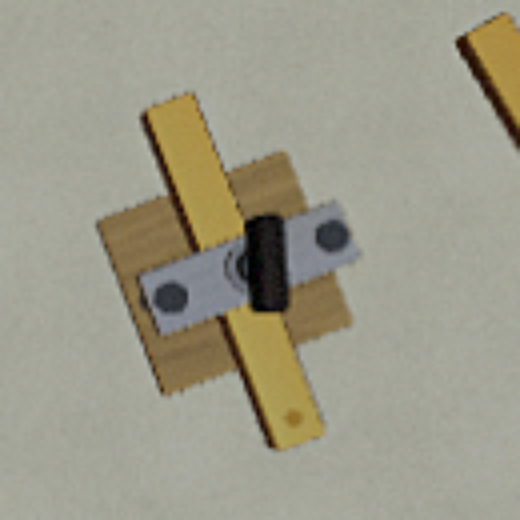

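>>> step_arm(deltas=[[1,0,0.02,-0.015,2],[1,0,0.06,-0.045,4],[1,0,0.1,-0.075,6],[1,0,0.145,-0.108,8],[1,0,0.19,-0.142,10],[1,0,0.235,-0.176,12],[1,0,0.28,-0.21,14],[1,0.01,0.325,-0.243,15.5],[1,0.03,0.36,-0.27,15.5],[1,0.05,0.38,-0.284,15.5],[1,0.06,0.3856,-0.2886,15.5],[1,0.06,0.3856,-0.2886,15.5]], newtons=30)

```text
time_s: 2.05
tool_pos: [0.4774, -0.2256, 0.181]
tool_rot: [-101.0, 89.9, 171.4]
force: [-0.7, -0.9, -0.1]
grip_width: 0.0871
```

Run:
```python
from h import *
o=monitor.get_obs()
Rt=R.from_euler('xyz',o['tool_rot'],degrees=True).as_matrix()
print(o['qpos'].round(1),o['tool_pos'].round(4),Rt.round(3),o['time_s'])
print(Rt.T@(np.array([.478,-.2245,.121])-o['tool_pos']))
im=read_camera('scene')[0][60:260,170:370]
cv2.imwrite('pics/a.png',cv2.resize(im[...,::-1],None,fx=2.9,fy=2.9))
```

```text
[ 44.1   7.2 -23.2 104.3   3.   69.3 -67.6] [ 0.4774 -0.2256  0.181 ] [[-0.001  0.999  0.042]
 [ 0.     0.042 -0.999]
 [-1.    -0.001 -0.   ]] 2.05
[ 0.06003964  0.00071389 -0.00100789]
```

View pics/a.png

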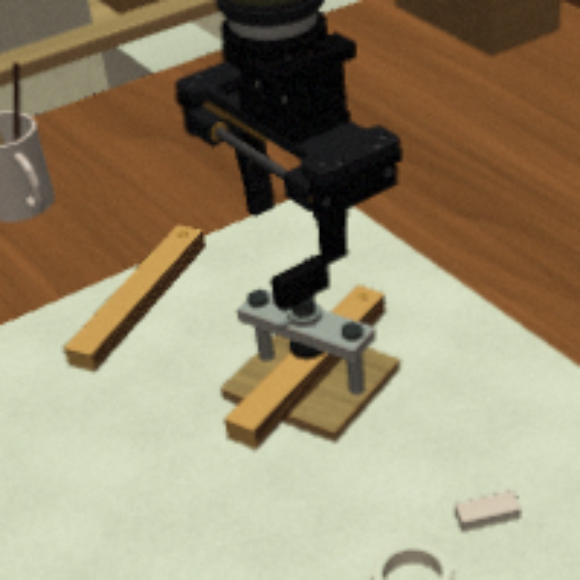

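The fingers are above and either side of the bar (bar in the crop at about (300, 283)). q7 is -68, and turning clockwise lowers it, so there are about 86° of travel left and I need about 58°. Next: descend and close gently.

>>> step_arm(deltas=[[1,0.015,0,0,0],[1,0.035,0.001,-0.001,0],[1,0.05,0.001,-0.001,0],[1,0.06,0.001,-0.001,0],[1,0.06,0.001,-0.001,0],[-1,0.06,0.001,-0.001,0],[-1,0.06,0.001,-0.001,0],[-1,0.06,0.001,-0.001,0],[-1,0.06,0.001,-0.001,0],[-1,0.06,0.001,-0.001,0],[-1,0.06,0.001,-0.001,0]], newtons=25)

```text
time_s: 3.48
tool_pos: [0.479, -0.2242, 0.1216]
tool_rot: [-21.8, 90.0, -109.4]
force: [0.1, 0.6, -0.1]
grip_width: 0.035
```

Run:
```python
from h import *
o=monitor.get_obs()
for k in o: print(k,np.round(o[k],3))
```

```text
time_s 3.475
qpos [ 43.497  10.535 -23.26  107.944   4.677  62.439 -69.156]
joint_velocities [ 0.005  0.01  -0.035  0.06   0.046 -0.005  0.047]
effort [-2.0000e-03 -3.6444e+01 -2.0400e+00 -2.8300e+01 -4.2000e-02 -5.7000e-02
 -0.0000e+00]
tool_pos [ 0.479 -0.224  0.122]
tool_rot [ -21.783   89.995 -109.359]
force [ 0.124  0.567 -0.109]
wrist_torque [0.038 0.014 0.008]
grip_width 0.035
```

Fingers are still closing.

>>> step_arm(deltas=[[-1,0,0,0,0],[-1,0,0,0,0],[-1,0,0,0,0],[-1,0,0,0,0],[-1,0,0,0,0]], newtons=25)

```text
time_s: 4.1
tool_pos: [0.479, -0.2259, 0.1217]
tool_rot: [12.8, 89.9, -74.9]
force: [0.3, -5.2, -1.7]
grip_width: 0.0158
```

Run:
```python
from h import *
o=monitor.get_obs()
for k in ('qpos','force','wrist_torque','grip_width','tool_pos'): print(k,np.round(o[k],3))
```

```text
qpos [ 43.532  10.54  -23.184 107.92    4.786  62.377 -69.156]
force [ 0.3   -5.234 -1.747]
wrist_torque [-1.209 -0.088  0.012]
grip_width 0.016
tool_pos [ 0.479 -0.226  0.122]
```

Gripped at 15.8 mm, which matches the bar. I'll re-centre by 2 mm and turn the first 28°.

>>> step_arm(deltas=[[-1,0,0,0.002,0],[-1,0,0,0.002,4],[-1,0,0,0.002,8],[-1,0,0,0.002,12],[-1,0,0,0.002,16],[-1,0,0,0.002,20],[-1,0,0,0.002,24],[-1,0,0,0.002,28],[-1,0,0,0.002,28]])

```text
time_s: 5.22
tool_pos: [0.479, -0.2262, 0.1216]
tool_rot: [-42.4, 90.0, -158.0]
force: [-0.9, -3.3, 0.6]
grip_width: 0.0154
```

Run:
```python
from h import *
o=monitor.get_obs()
for k in ('qpos','force','wrist_torque','grip_width','tool_pos'): print(k,np.round(o[k],3))
z=R.from_euler('xyz',o['tool_rot'],degrees=True).as_matrix()[:,2];print(np.degrees(np.arctan2(z[1],z[0])))
```

```text
qpos [ 41.205  10.398 -20.537 107.9     4.107  62.419 -96.469]
force [-0.92  -3.282  0.59 ]
wrist_torque [-0.463  0.114  0.01 ]
grip_width 0.015
tool_pos [ 0.479 -0.226  0.122]
-115.54183598568115
```

>>> step_arm(deltas=[[-1,0,0,0,3],[-1,0,0,0,6]])

```text
time_s: 5.48
tool_pos: [0.479, -0.2263, 0.1216]
tool_rot: [-34.1, 90.0, -155.7]
force: [-1.6, -3.0, 0.0]
grip_width: 0.016
```

```bash
cat >> h.py <<'E'
def st():
    o=monitor.get_obs()
    z=R.from_euler('xyz',o['tool_rot'],degrees=True).as_matrix()[:,2]
    print(np.round(o['force'],2),np.round(o['wrist_torque'],3),'w',round(o['grip_width'],4),'q7',o['qpos'][6].round(1),'yaw',np.degrees(np.arctan2(z[1],z[0])).round(1),o['time_s'])
E
python3 -c "
from h import *
st()"
```

```text
[-1.64 -3.01  0.03] [-0.528  0.13   0.001] w 0.016 q7 -102.4 yaw -121.6 5.475
```

>>> step_arm(deltas=[[-1,0,0,0,3],[-1,0,0,0,6]])

```text
time_s: 5.72
tool_pos: [0.479, -0.2263, 0.1216]
tool_rot: [-21.9, 90.0, -149.5]
force: [0.1, -2.8, 0.1]
grip_width: 0.0159
```

```bash
python3 -c "
from h import *
st()"
```

```text
[ 0.07 -2.83  0.12] [-0.545  0.09   0.183] w 0.0159 q7 -108.3 yaw -127.6 5.725
```

>>> step_arm(deltas=[[-1,0,0,0,3],[-1,0,0,0,6]])

```text
time_s: 5.98
tool_pos: [0.479, -0.2263, 0.1216]
tool_rot: [-2.7, 90.0, -136.2]
force: [-0.2, -2.2, 0.5]
grip_width: 0.0155
```

Run:
```python
from h import *
st()
r,d=read_camera('scene')
cv2.imwrite('pics/b.png',cv2.resize(r[100:230,200:340,::-1],None,fx=4,fy=4,interpolation=cv2.INTER_CUBIC))
```

```text
[-0.22 -2.21  0.51] [-0.569  0.109  0.203] w 0.0155 q7 -114.2 yaw -133.6 5.975
```

View pics/b.png

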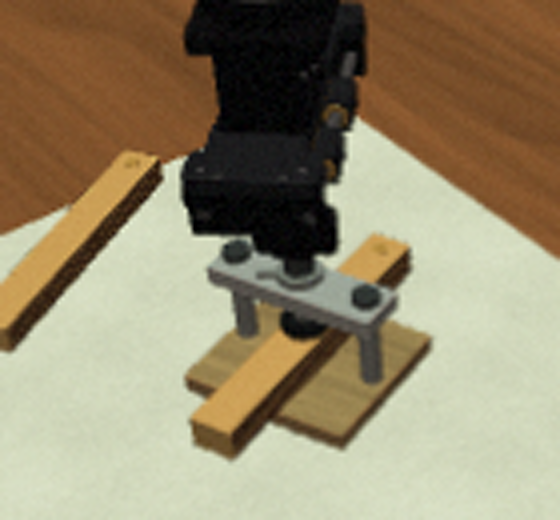

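Torque rose from about 0 to 0.18–0.20 N m between yaw -121.6 and -127.6. That fits the geometric stop at -125.8, so it has slipped about 8°. I'll turn 13° more for about 21°, then release and lift straight up.

>>> step_arm(deltas=[[-1,0,0,0,3],[-1,0,0,0,6],[-1,0,0,0,9],[-1,0,0,0,11],[-1,0,0,0,13],[-1,0,0,0,13]])

```text
time_s: 6.78
tool_pos: [0.4789, -0.2264, 0.1216]
tool_rot: [-3.6, 90.0, -150.1]
force: [-1.3, -4.0, 1.2]
grip_width: 0.0159
```

```bash
python3 -c "
from h import *
st()"
```

```text
[-1.35 -3.96  1.22] [-0.693  0.292  0.032] w 0.0159 q7 -127.0 yaw -146.6 6.775
```

>>> step_arm(deltas=[[1,0,0,0,0],[1,0,0,0,0],[1,0,0,0,0],[1,0,0,0,0],[1,0,0,0,0],[1,0,0,0,0],[1,0,0,0,0],[1,0,0,0,0],[1,-0.02,0,0,0],[1,-0.05,0,0,0],[1,-0.1,0,0,0],[1,-0.12,0,0,0]])

```text
time_s: 8.28
tool_pos: [0.4804, -0.2266, 0.2448]
tool_rot: [118.2, 89.7, -28.4]
force: [0.0, -0.2, -0.8]
grip_width: 0.0873
```

```bash
python3 -c "
from h import *
st()"
```

```text
[ 0.01 -0.24 -0.81] [ 0.112 -0.056 -0.002] w 0.0873 q7 -125.3 yaw -146.6 8.275
```

>>> step_arm(deltas=[[1,0,0.03,0.03,0],[1,0,0.06,0.06,0],[1,0,0.09,0.09,0],[1,0,0.12,0.12,0],[1,0,0.15,0.15,0],[1,0,0.18,0.18,0],[1,0,0.18,0.18,0],[1,0,0.18,0.18,0]])

```text
time_s: 9.28
tool_pos: [0.4284, -0.4749, 0.2412]
tool_rot: [-127.9, 89.9, 85.5]
force: [-0.1, -0.5, 0.3]
grip_width: 0.0868
```

Run:
```python
from h import *
for c in ('top','scene'):
    r=knob(c); print(c,r[3:])
    if c=='top': cv2.imwrite('pics/e.png',cv2.resize(r[0][160:290,350:480,::-1],None,fx=4,fy=4))
st()
```

```text
top (np.int64(175), array([ 477.3, -225.3]), array([14.7, 51.1]), np.float64(124.03258293550293), array([ 0.4769, -0.2247,  0.1276]), np.float64(0.13263723925725213))
scene (np.int64(134), array([ 478.4, -224.5]), array([17.5, 50.2]), np.float64(123.41520784747138), array([ 0.4806, -0.2229,  0.1256]), np.float64(0.1304408142965482))
[ 0.22 -0.12 -0.22] [ 0.11  -0.019  0.013] w 0.0872 q7 -102.7 yaw -146.5 9.375
```

View pics/e.png

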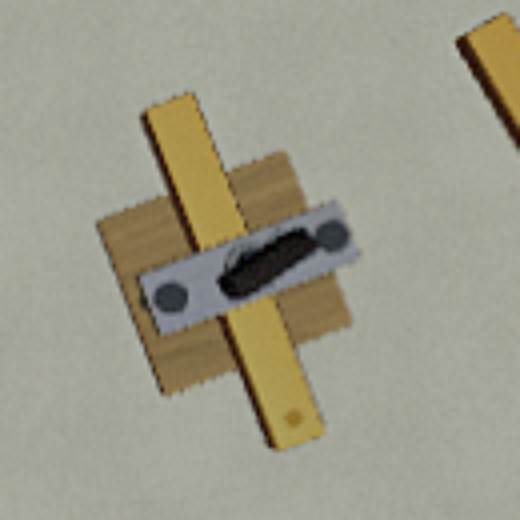

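The bar sits at 123.4–124°, the angle at which it was released (123.4°), so it did not turn back. The arm is clear.

```bash
python3 -c "
from h import *
print(env.sign_off())"
```

```text
the job is handed in; nothing more can be done
None
```

I tightened the press holding the fan frame: its knob turned clockwise about 59° in one grasp and slipped about 20° past the stop. I then released it, lifted the arm straight up and moved it clear. I handed the job in at about 9.4 s.

- **Stop and slip:** the turning torque rose from about 0 to 0.18–0.20 N m between tool yaw -121.6° and -127.6°. That fits the stop I expected at -125.8° from the bridge direction. Turning on to -146.6° gives about 21° of slip; the torque step alone only puts it between 19° and 25°.
- **Torque:** it read slightly above the 0.15 N m given for the clutch while turning.
- **No turn-back:** after release, the top camera put the bar at 124.0° and the scene camera at 123.4°. At release it was 123.4°.
- **Other checks:** contact forces I read stayed around 5 N. The arm was never moved near the empty press, but I took no final picture of it. No check failed.

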